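Ratchet the yellow-capped tube round to the pointer

TASK

Hold the upright black handle of the tube carousel's ratchet lever and pump it to and fro in full strokes until the yellow-capped tube stands at the orange pointer, then let go. Turn the carousel only by its lever, never by touching the blue rack or its tubes, and do not pump it past the pointer: it only turns one way.

Things in the scene. Friction and masses are not known exactly. Their poses are not given: they have to be found in the camera images.
- indexer: White fixed foot of the tube carousel, 190 mm across, 12 mm thick. Origin on the vertical axis of rack and lever, at the trolley top, z up. Its +y points to the orange pointer (post 22 mm wide, 103 to 109 mm from the axis, arrow 108 to 114 mm up reaching in to 82 mm). Counted counter-clockwise from above from its +x, the lever handle stands at 161 deg at the return stop, 199 deg at the drive stop.
- carousel: Blue turning rack, 156 mm across, plates 36 to 75 mm up; 12 places 30 deg apart, 62 mm from the axis, 9 with clamped tubes (caps yellow, green, purple, red; tops 125 mm up). Origin on the axis at the trolley top, z up; its +x points to the yellow-capped tube. The drive stroke turns it counter-clockwise from above; a brake holds it on the return. May start between places.
- lever_knob (a point): Grip centre of the upright round black lever handle: 24 mm across, 90 to 148 mm up, this point 120 mm up, 160 mm from the axis, on a flat arm that swings level. Counter-clockwise is the drive stroke; right to its stop it sets a place in line with the pointer. Fully back takes up the next tooth (30 deg). No spring, about 2 N. The handle may turn in the fingers. Starts near the return stop.
- yellow_cap (a point): Top centre of the only yellow cap (16 mm across), 125 mm above the trolley, 62 mm from the axis. It stands at the pointer when it lies on the foot's +y axis; it starts 55 to 116 degrees short of it.

How it is judged:
By the outcome, as a careful person would: the job done as asked, in the order asked, and still so for the second after the job is handed in, with the robot touching nothing.
It also fails if it takes over 45 s, if anything falls off the work surface, if the arm or the gripper's body presses on something with over 40 N, if the wrist force passes 120 N, or if a joint passes its speed limit or range.

ROBOT

A 6-joint arm with a two-finger parallel gripper is mounted at the origin on a cart in front of the work surface, level with it; the furniture and walls round the work are solid. World frame = base frame: x ahead of the robot, y to its left, z up, the work surface at z = 0. Lengths are in m, angles in rad, forces in N, time in s.
With the tool pointing down it reaches from about 0.3 to 0.85 m from the base axis. Payload 4.2 kg.
Tool frame: the origin (TCP) lies midway between the tips of the shut fingers; the grasp point (between the pads) lies 19 mm behind it; z points along the fingers, y is the line along which they close (so a half turn about z gives the same grasp; the last joint's range is limited). The gripper opens to 91 mm and grips with 3 to 60 N. Pads are 32 mm wide; open, the fingers measure 118 mm over their backs; the gripper's body (76 mm by 178 mm) begins 60 mm behind the grasp point.
Start: joints at [1.134, 0.32, 1.565, -0, 1.257, -0.02], TCP at [0.233, 0.526, 0.214] pointing down, gripper open.
Joint ranges: [-3.11, 3.11], [-0.84, 2.01], [0.21, 2.61], [-1.34, 4.49], [0.05, 2.63], [-2.56, 2.56]. Speed limits (rad/s): [2.57, 2.57, 3.14, 3.14, 3.14, 3.14].

INTERFACE

Orientations are given as [roll, pitch, yaw] about the fixed x, y, z axes, in that order (R = Rz(yaw) Ry(pitch) Rx(roll)).
In Python, from bench import arm gives the robot as it stands.
- The arm moves only by the tool jog_arm, called after "Call:" as name(argument=value, ...) on one line, values as JSON. Schema: {"type":"object","properties":{"moves":{"type":"array","items":{"type":"array","prefixItems":[{"type":"array","items":{"type":"number"},"minItems":3,"maxItems":3},{"type":"array","items":{"type":"number"},"minItems":3,"maxItems":3},{"type":"number"}],"minItems":3,"maxItems":3},"minItems":1,"maxItems":10},"grip_force":{"type":"number"},"only":{"type":"string"},"quiet":{"type":"boolean"},"lines":{"type":"string"}},"required":["moves"],"additionalProperties":false}. moves is a list of rows, 1 to 10 of them, each written [[dx, dy, dz], [rx, ry, rz], opening]: dx, dy, dz in shares of the most that a row can go, 1 being 50 mm, then a rotation vector rx, ry, rz in fractions of the full range, 1 being pi rad, then the finger opening in m; each row shifts and turns the commanded pose from where the row before left it, along the tool's axes as they then stand; what a row does not reach is not made up. A row lasts 1/10 s, in which the tool goes at most 0.05 m and 0.15 rad, less where a joint would pass 70% of its speed; a pose out of reach is approached as far as the arm can. The fingers move at their own pace and stop on an object; grip_force is the grip in N (left out, the last holds). Time passes only in rows, so rows that do not move let the fingers close. The tool returns the time, the measured TCP pose, the force, the opening and the grip force at its end. only (a regular expression) keeps the lines of the reply that match it, lines (a string "A,B") keeps lines A to B, and quiet returns only ok. A shift or turn number past 1, either way, is cut back to 1. Input that does not fit is refused with a message, and nothing moves.
- arm.state(): the state, without advancing time (a new reading comes with each control period).
- arm.snapshot(name): name is "scene" or "top" or "wrist"; returns the picture (420x560x3 uint8, blue, green, red); there is no depth.
- arm.camera_model(name): a dict with "K" (3x3 intrinsics, pixels), "extrinsics" (4x4, takes a point from world to camera coordinates); the wrist camera has in their place "mount" (4x4, takes a point from camera to tool coordinates, whose origin is the TCP and whose axes are the flange's). Camera axes: x right, y down, z forward; pixel columns grow to the right and rows downward; lengths in m; the calibration is good to about 2 mm. A picture is of the moment at which its call begins: read the wrist's pose just before it. camera_model takes no time and is no camera call.
- arm.finish_job(): hands the job in; it is judged then, once.
The state is a dict: "time": time; "qpos": joint angles; "joint_vel": joint speeds; "tau": joint torques, N m; "eef_pos": TCP position; "eef_rot": TCP orientation; "contact_force": force on the tool from outside, world axes, zero at the start; "moment": the same for the moment, N m; "width": finger opening in m; "grasp_force": force on a finger pad.
Only numpy, scipy, OpenCV 4.12 (cv2) and the standard library are available. Lean on these libraries where they do the work, as an engineer would, in place of code of your own. Each camera call takes 0.05 s, during which the arm holds its last target. There are 200 camera calls.

## Working session

There is one attempt and no reset: what is moved stays moved. The work goes in short steps, Python scripts to look and compute and a tool call to move; the robot and the scene stay as the last step left them, time stands still between calls to the robot, and variables do not carry over. Pictures are saved under pics/ and viewed, at most 10 in all, crops included, and the job is handed in when it is done.

```bash
mkdir -p pics; ls
```

Run:
```python
from bench import arm
import cv2,numpy as np
np.set_printoptions(precision=4,suppress=True)
s=arm.state();print(s)
a=arm.snapshot("scene");b=arm.snapshot("top")
cv2.imwrite("pics/s0.png",a);cv2.imwrite("pics/t0.png",b)
for n in("scene","top","wrist"):print(n,arm.camera_model(n))
```

```text
bench.py
pics
{'time': 0.0, 'qpos': array([ 1.134 ,  0.3203,  1.5657, -0.    ,  1.2573, -0.02  ]), 'joint_vel': array([ 0.0005,  0.0011,  0.0001, -0.0004, -0.0003,  0.0022]), 'tau': array([  0.0011, -41.2481, -23.1975,   0.0729,   0.0459,  -0.0001]), 'eef_pos': array([0.2326, 0.5253, 0.2131]), 'eef_rot': array([-3.1399, -0.    ,  2.7249]), 'contact_force': array([-0.2444, -0.5393, -1.4219]), 'moment': array([ 0.0011,  0.028 , -0.0261]), 'grasp_force': 0.0, 'width': 0.09130022217706622}
scene {'K': array([[410.3462,   0.    , 283.2471],
       [  0.    , 410.3462, 199.7763],
       [  0.    ,   0.    ,   1.    ]]), 'extrinsics': array([[ 0.9833, -0.1804, -0.0256, -0.5932],
       [-0.1104, -0.4776, -0.8716,  0.1682],
       [ 0.145 ,  0.8599, -0.4895,  0.7739],
       [ 0.    ,  0.    ,  0.    ,  1.    ]])}
top {'K': array([[536.6062,   0.    , 281.9828],
       [  0.    , 536.6062, 220.8194],
       [  0.    ,   0.    ,   1.    ]]), 'extrinsics': array([[ 0.0161, -0.9997,  0.021 ,  0.0127],
       [-0.9928, -0.0184, -0.1185,  0.5953],
       [ 0.1189, -0.0189, -0.9927,  0.8759],
       [ 0.    ,  0.    ,  0.    ,  1.    ]])}
wrist {'K': array([[297.6344,   0.    , 283.9453],
       [  0.    , 297.6344, 206.1972],
       [  0.    ,   0.    ,   1.    ]]), 'mount': array([[-0.0002, -0.9707, -0.2404,  0.0667],
       [ 1.    , -0.0004,  0.0007, -0.0005],
       [-0.0007, -0.2404,  0.9707, -0.1706],
       [ 0.    ,  0.    ,  0.    ,  1.    ]])}
```

View pics/s0.png

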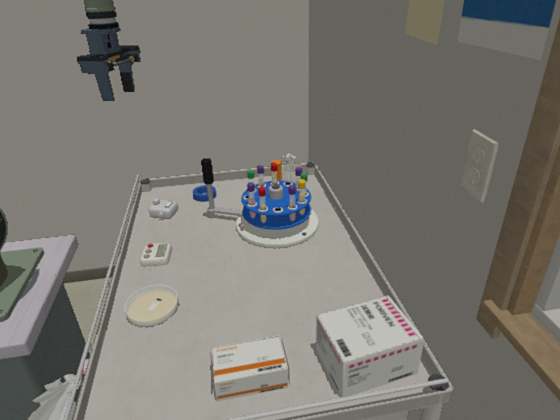

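View pics/t0.png

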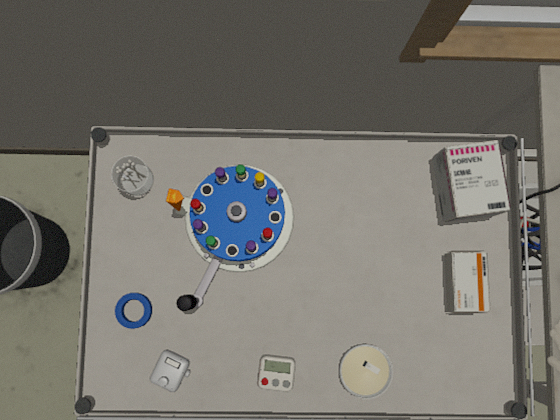

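The top view shows the rack's centre at about (236,211), the yellow cap at (260,179), the orange pointer at (174,198) and the black handle at (187,302). In the scene view the handle is at (208,170). Next I'll measure these in world coordinates.

Create h.py:
```python
import cv2,numpy as np
from bench import arm
np.set_printoptions(precision=4,suppress=True)
def ray(n,uv):
    m=arm.camera_model(n);E=m["extrinsics"];R=E[:3,:3]
    return -R.T@E[:3,3],R.T@np.linalg.inv(m["K"])@np.array([*uv,1.])
def plane(n,uv,z):
    c,d=ray(n,uv);return (c+d*(z-c[2])/d[2])[:2]
def blob(img,lo,hi,box):
    x0,y0,x1,y1=box
    m=cv2.inRange(cv2.cvtColor(img,cv2.COLOR_BGR2HSV),lo,hi)
    z=np.zeros_like(m);z[y0:y1,x0:x1]=m[y0:y1,x0:x1]
    cs=cv2.findContours(z,cv2.RETR_EXTERNAL,cv2.CHAIN_APPROX_NONE)[0]
    return max(cs,key=cv2.contourArea) if cs else None
def cen(c):
    m=cv2.moments(c);return np.array([m["m10"],m["m01"]])/m["m00"]
def top(b):
    r={}
    blue=blob(b,(105,120,60),(125,255,255),(160,140,320,280))
    e=cv2.fitEllipse(cv2.convexHull(blue));r["c"]=plane("top",e[0],.075)
    y=blob(b,(22,120,100),(34,255,255),(160,140,320,280))
    if y is not None:r["y"]=plane("top",cen(y),.125);r["ypx"]=cen(y)
    o=blob(b,(8,150,120),(19,255,255),(150,160,215,240))
    if o is not None:r["o"]=plane("top",cen(o),.108);r["opx"]=cen(o)
    return r
```

Run:
```python
from h import *
b=cv2.imread("pics/t0.png");r=top(b);print(r)
k=blob(b,(0,0,0),(180,255,60),(165,280,215,325));print("k",cv2.boundingRect(k),cen(k),plane("top",cen(k),.148),plane("top",cen(k),.12))
w=blob(b,(0,0,195),(180,40,255),(170,150,310,290));print("foot",cv2.boundingRect(w));
if w is not None: print(plane("top",cv2.fitEllipse(cv2.convexHull(w))[0],.012))
s=cv2.imread("pics/s0.png");ks=blob(s,(0,0,0),(180,255,60),(195,150,222,192));print(cv2.boundingRect(ks),cen(ks),plane("scene",cen(ks),.12))
d=lambda v:np.degrees(np.arctan2(v[1],v[0]))
c=r["c"];print("ang o,y",d(r["o"]-c),d(r["y"]-c),"k",[ (d(p-c),np.hypot(*(p-c))) for p in(plane("top",cen(k),.148),plane("top",cen(k),.135),plane("scene",cen(ks),.12))],np.hypot(*(r["y"]-c)))
cv2.imwrite("pics/z.png",np.hstack([cv2.resize(b[150:330,150:310],None,fx=3,fy=3)[:, :480]]))
```

```text
{'c': array([0.6011, 0.0971]), 'y': array([0.6523, 0.0608]), 'ypx': array([259.2976, 176.6161]), 'o': array([0.6221, 0.1936]), 'opx': array([174.1264, 196.1174])}
k (177, 295, 21, 16) [186.4237 302.2   ] [0.4597 0.1622] [0.4588 0.1665]
foot (267, 191, 21, 63)
[0.595  0.0356]
(201, 159, 13, 25) [206.8555 171.0284] [0.4617 0.1616]
ang o,y 77.78362831922843 -35.34708753045543 k [(np.float64(155.27305637274844), np.float64(0.15570837802850565)), (np.float64(154.6764607971346), np.float64(0.15695700312071942)), (np.float64(155.16861376962933), np.float64(0.1536645934903925))] 0.06271684199201133
```

View pics/z.png

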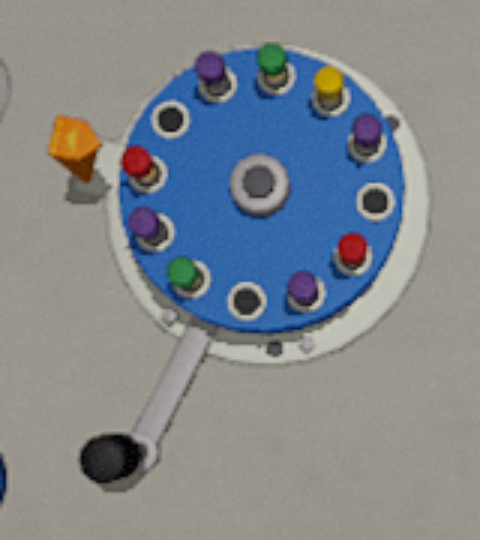

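The crop shows the handle at return side (top around (105,458) in the crop). The yellow cap is about 113° short of the pointer, so I expect four drive strokes.

The manual's scale: shifts go in shares of 50 mm and turns go in shares of pi rad. Converting my numbers, -0.035 m is -0.7, -0.034 m is -0.68, -0.1 rad / 3.1416 = -0.0318.

Call:
jog_arm(moves=[[[0, 0, 0], [0, 0, -0.0318], 0.091], [[0, 0, 0], [0, 0, -0.0318], 0.091], [[-0.68, -0.7, 0], [0, 0, 0], 0.091], [[-0.68, -0.7, 0], [0, 0, 0], 0.091], [[-0.68, -0.7, 0], [0, 0, 0], 0.091], [[-0.68, -0.7, 0], [0, 0, 0], 0.091], [[-0.68, -0.7, 0], [0, 0, 0], 0.091], [[-0.68, -0.7, 0], [0, 0, 0], 0.091], [[-0.68, -0.7, 0], [0, 0, 0], 0.091], [[0, 0, 0], [0, 0, 0], 0.091]])

```text
time: 1.1
eef_pos: [0.4147, 0.2308, 0.2137]
eef_rot: [-3.14, 0.001, 2.918]
contact_force: [0.3, 0.0, 0.8]
width: 0.091
grasp_force: 0.0
```

Run:
```python
from h import *
s=arm.state();print(s["eef_pos"],s["eef_rot"],s["time"])
w=arm.snapshot("wrist");cv2.imwrite("pics/w1.png",w)
```

```text
[0.4147 0.2308 0.2137] [-3.1397  0.0011  2.9179] 1.1
```

View pics/w1.png

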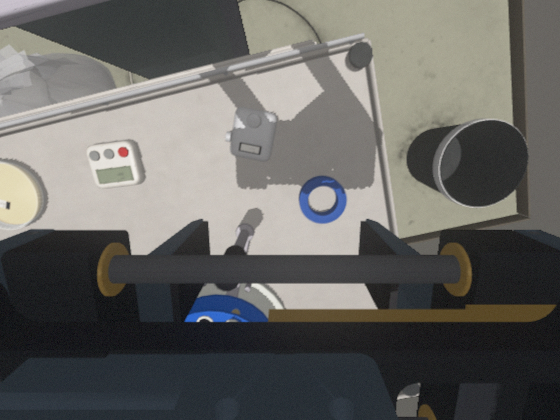

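The wrist view shows the handle foot around (240,245), half hidden behind the gripper bar, so the triangulated position will do. I'll move over it, go down and take a scene picture before closing.

To row units: 0.036 m is 0.72, -0.029 m is -0.58.

Call:
jog_arm(moves=[[[-0.58, -0.554, 0], [0, 0, 0], 0.091], [[-0.58, -0.554, 0], [0, 0, 0], 0.091], [[0, 0, 0], [0, 0, 0], 0.091], [[0, 0, 0.72], [0, 0, 0], 0.091], [[0, 0, 0.72], [0, 0, 0], 0.091], [[0, 0, 0.72], [0, 0, 0], 0.091], [[0, 0, 0], [0, 0, 0], 0.091]])

```text
time: 1.85
eef_pos: [0.4528, 0.1691, 0.1019]
eef_rot: [-3.137, -0.01, 2.926]
contact_force: [-0.8, 0.8, -0.2]
width: 0.0913
grasp_force: 0.0
```

Run:
```python
from h import *
w=arm.snapshot("scene");cv2.imwrite("pics/s2.png",cv2.resize(w[80:260,130:350],None,fx=3,fy=3))
```

```text
(no output)
```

View pics/s2.png

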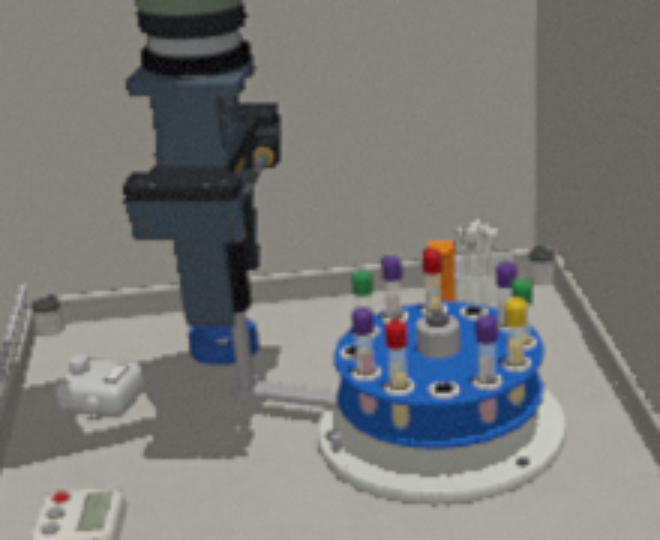

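Run:
```python
from h import *
m=arm.camera_model("scene")
def P(p):
    q=m["extrinsics"]@np.array([*p,1]);q=m["K"]@q[:3];return q[:2]/q[2],((q[:2]/q[2])-[130,80])*3
s=arm.state();p=s["eef_pos"];print(p)
y=np.array([.2217,.975,0])
print("tcp",P(p),"near",P(p-.05*y),"far",P(p+.05*y))
for z in(.03,.09,.12,.148):print(z,P([.459,.164,z]))
c1,d1=ray("top",(186.4,302.2));c2,d2=ray("scene",(206.86,171.03))
A=np.stack([d1,-d2],1);t=np.linalg.lstsq(A,c2-c1,rcond=None)[0];print(c1+t[0]*d1,c2+t[1]*d2)
```

```text
[0.455  0.1696 0.1045]
tcp (array([204.6257, 176.0388]), array([223.877 , 288.1164])) near (array([199.8153, 186.1649]), array([209.446 , 318.4948])) far (array([209.0079, 166.8139]), array([237.0237, 260.4417]))
0.03 (array([210.142 , 205.3299]), array([240.4259, 375.9897]))
0.09 (array([207.1777, 182.61  ]), array([231.5331, 307.8301]))
0.12 (array([205.6248, 170.7077]), array([226.8744, 272.123 ]))
0.148 (array([204.1302, 159.2519]), array([222.3905, 237.7556]))
[0.4587 0.1669 0.1176] [0.4615 0.167  0.1175]
```

Near finger and post sit where they should: handle at (0.460, 0.167), between the fingers. Next I'll close.

To row units: -0.005 m is -0.1.

Call:
jog_arm(moves=[[[-0.1, 0, 0], [0, 0, 0], 0.05], [[0, 0, 0], [0, 0, 0], 0.02], [[0, 0, 0], [0, 0, 0], 0.015], [[0, 0, 0], [0, 0, 0], 0.015], [[0, 0, 0], [0, 0, 0], 0.015]], grip_force=25)

```text
time: 2.4
eef_pos: [0.4623, 0.1677, 0.1065]
eef_rot: [3.141, 0.001, 2.925]
contact_force: [0.1, 0.5, 0.4]
width: 0.0539
grasp_force: 0.0
```

Call:
jog_arm(moves=[[[0, 0, 0], [0, 0, 0], 0.015], [[0, 0, 0], [0, 0, 0], 0.015], [[0, 0, 0], [0, 0, 0], 0.015], [[0, 0, 0], [0, 0, 0], 0.015], [[0, 0, 0], [0, 0, 0], 0.015]], grip_force=25)

```text
time: 2.9
eef_pos: [0.4621, 0.1676, 0.1059]
eef_rot: [-3.142, -0.0, 2.925]
contact_force: [0.3, -0.3, -0.9]
width: 0.0235
grasp_force: 25.0
```

Gripped at 23.5 mm opening. First I'll move the lever gently back to the return stop.

Call:
jog_arm(moves=[[[-0.02, 0.08, 0], [0, 0, 0], 0.015], [[-0.02, 0.08, 0], [0, 0, 0], 0.015], [[0, 0, 0], [0, 0, 0], 0.015]])

```text
time: 3.2
eef_pos: [0.4656, 0.1753, 0.1059]
eef_rot: [-3.141, -0.001, 2.924]
contact_force: [-1.3, -1.2, 1.6]
width: 0.0234
grasp_force: 25.0
```

Call:
jog_arm(moves=[[[-0.02, 0.08, 0], [0, 0, 0], 0.015], [[-0.02, 0.06, 0], [0, 0, 0], 0.015], [[0, 0, 0], [0, 0, 0], 0.015]])

```text
time: 3.5
eef_pos: [0.4665, 0.1777, 0.1057]
eef_rot: [-3.132, -0.004, 2.928]
contact_force: [-6.2, -14.9, 7.9]
width: 0.0239
grasp_force: 25.0
```

The return stop shows at about 149.7° in world angle, so the drive stop should be near 187.7°. Next is the first drive stroke.

To row units: -0.0197 m is -0.394, -0.0167 m is -0.334.

Call:
jog_arm(moves=[[[0.12, -0.394, 0], [0, 0, 0], 0.015], [[0.052, -0.332, 0], [0, 0, 0], 0.015], [[0.018, -0.334, 0], [0, 0, 0], 0.015], [[-0.018, -0.334, 0], [0, 0, 0], 0.015], [[-0.052, -0.332, 0], [0, 0, 0], 0.015], [[0, 0, 0], [0, 0, 0], 0.015]])

```text
time: 4.1
eef_pos: [0.4437, 0.0979, 0.1059]
eef_rot: [-3.142, -0.002, 2.924]
contact_force: [-4.4, 2.0, 2.3]
width: 0.0237
grasp_force: 25.0
```

Call:
jog_arm(moves=[[[-0.08, -0.24, 0], [0, 0, 0], 0.015], [[-0.04, -0.12, 0], [0, 0, 0], 0.015], [[0, 0, 0], [0, 0, 0], 0.015]])

```text
time: 4.4
eef_pos: [0.446, 0.0799, 0.1059]
eef_rot: [-3.142, -0.002, 2.925]
contact_force: [-5.1, 0.1, 3.9]
width: 0.0233
grasp_force: 25.0
```

Create look.py:
```python
from h import *
import sys
s=arm.state();c=np.array([.603,.098]);v=s["eef_pos"][:2]-c
d=lambda v:np.degrees(np.arctan2(v[1],v[0]))
b=arm.snapshot("top");cv2.imwrite(sys.argv[1],b)
r=top(b);print("lever",d(v),np.hypot(*v),"F",s["contact_force"],"y",r["y"],d(r["y"]-c),"ptr",r.get("o"),d(r["o"]-c) if "o" in r else "")
```

```bash
python3 look.py pics/t1.png
```

```text
lever -173.40620635444523 0.15804958958856843 F [-5.1071  0.063   3.9309] y [0.6623 0.0832] -14.011211043746844 ptr [0.6218 0.1935] 78.87555737331837
```

To row units: -0.004 m is -0.08, -0.0005 m is -0.01.

Call:
jog_arm(moves=[[[-0.01, -0.08, 0], [0, 0, 0], 0.015], [[0, 0, 0], [0, 0, 0], 0.015]])

```text
time: 4.65
eef_pos: [0.4464, 0.0762, 0.106]
eef_rot: [3.141, -0.0, 2.925]
contact_force: [-3.5, 2.6, 2.6]
width: 0.0239
grasp_force: 25.0
```

Call:
jog_arm(moves=[[[-0.02, -0.06, 0], [0, 0, 0], 0.015], [[0, 0, 0], [0, 0, 0], 0.015], [[0, 0, 0], [0, 0, 0], 0.015]])

```text
time: 4.95
eef_pos: [0.4464, 0.0754, 0.1059]
eef_rot: [3.137, -0.002, 2.923]
contact_force: [-4.9, 11.4, 2.6]
width: 0.0236
grasp_force: 25.0
```

```bash
python3 look.py pics/t1b.png
```

```text
lever -171.79507438330015 0.15826399212434078 F [-4.9098 11.4423  2.6185] y [0.663 0.085] -12.271775211526768 ptr [0.6219 0.1932] 78.76471662604554
```

Yellow is now 91° (3 places) short, so the drive stop was reached. Next I'll return fully.

To row units: 0.024 m is 0.48, 0.0167 m is 0.334.

Call:
jog_arm(moves=[[[0.142, 0.48, 0], [0, 0, 0], 0.015], [[0.052, 0.332, 0], [0, 0, 0], 0.015], [[0.018, 0.334, 0], [0, 0, 0], 0.015], [[-0.018, 0.334, 0], [0, 0, 0], 0.015], [[-0.052, 0.332, 0], [0, 0, 0], 0.015], [[-0.08, 0.24, 0], [0, 0, 0], 0.015], [[-0.05, 0.11, 0], [0, 0, 0], 0.015], [[0, 0, 0], [0, 0, 0], 0.015], [[0, 0, 0], [0, 0, 0], 0.015]])

```text
time: 5.9
eef_pos: [0.4672, 0.1775, 0.1054]
eef_rot: [-3.138, -0.005, 2.925]
contact_force: [-8.4, -2.4, 3.6]
width: 0.0235
grasp_force: 25.0
```

```bash
python3 look.py pics/t2.png
```

```text
lever 149.65480133301372 0.15739088093753997 F [-8.4401 -2.4196  3.5754] y [0.6629 0.085 ] -12.276985140401006 ptr [0.6217 0.1931] 78.85671379124881
```

To row units: 0.003 m is 0.06, -0.001 m is -0.02.

Call:
jog_arm(moves=[[[-0.02, 0.06, 0], [0, 0, 0], 0.015], [[0, 0, 0], [0, 0, 0], 0.015], [[0, 0, 0], [0, 0, 0], 0.015]])

```text
time: 6.25
eef_pos: [0.4671, 0.1776, 0.1053]
eef_rot: [-3.132, -0.007, 2.926]
contact_force: [-12.3, -11.6, 7.6]
width: 0.0234
grasp_force: 25.0
```

Call:
jog_arm(moves=[[[0.13, -0.414, 0], [0, 0, 0], 0.015], [[0.052, -0.332, 0], [0, 0, 0], 0.015], [[0.018, -0.334, 0], [0, 0, 0], 0.015], [[-0.018, -0.334, 0], [0, 0, 0], 0.015], [[-0.052, -0.332, 0], [0, 0, 0], 0.015], [[-0.09, -0.26, 0], [0, 0, 0], 0.015], [[-0.06, -0.16, 0], [0, 0, 0], 0.015], [[-0.02, -0.06, 0], [0, 0, 0], 0.015], [[0, 0, 0], [0, 0, 0], 0.015], [[0, 0, 0], [0, 0, 0], 0.015]])

```text
time: 7.25
eef_pos: [0.4491, 0.0748, 0.1058]
eef_rot: [3.136, -0.002, 2.923]
contact_force: [-5.1, 13.0, -0.3]
width: 0.0237
grasp_force: 25.0
```

```bash
python3 look.py pics/t3.png
```

```text
lever -171.4349795921268 0.15565145566984626 F [-5.0879 13.0281 -0.2805] y [0.6604 0.1169] 18.18985555485278 ptr [0.622  0.1936] 78.78977254539481
```

The second stroke hit its stop: yellow at 18°, 60° short. Third stroke, with a small outward radial correction.

To row units: 0.0245 m is 0.49, 0.003 m is 0.06.

Call:
jog_arm(moves=[[[0.17, 0.49, 0], [0, 0, 0], 0.015], [[0.072, 0.332, 0], [0, 0, 0], 0.015], [[0.018, 0.334, 0], [0, 0, 0], 0.015], [[-0.018, 0.334, 0], [0, 0, 0], 0.015], [[-0.052, 0.332, 0], [0, 0, 0], 0.015], [[-0.08, 0.24, 0], [0, 0, 0], 0.015], [[-0.05, 0.12, 0], [0, 0, 0], 0.015], [[-0.02, 0.06, 0], [0, 0, 0], 0.015], [[0, 0, 0], [0, 0, 0], 0.015], [[0, 0, 0], [0, 0, 0], 0.015]])

```text
time: 8.3
eef_pos: [0.4674, 0.1775, 0.1053]
eef_rot: [-3.131, -0.007, 2.927]
contact_force: [-12.2, -13.9, 8.2]
width: 0.0233
grasp_force: 25.0
```

Call:
jog_arm(moves=[[[0.13, -0.414, 0], [0, 0, 0], 0.015], [[0.062, -0.332, 0], [0, 0, 0], 0.015], [[0.024, -0.334, 0], [0, 0, 0], 0.015], [[-0.018, -0.334, 0], [0, 0, 0], 0.015], [[-0.052, -0.332, 0], [0, 0, 0], 0.015], [[-0.09, -0.26, 0], [0, 0, 0], 0.015], [[-0.06, -0.16, 0], [0, 0, 0], 0.015], [[-0.02, -0.06, 0], [0, 0, 0], 0.015], [[0, 0, 0], [0, 0, 0], 0.015], [[0, 0, 0], [0, 0, 0], 0.015]])

```text
time: 9.3
eef_pos: [0.4487, 0.0749, 0.1059]
eef_rot: [3.138, -0.001, 2.924]
contact_force: [-5.6, 10.7, -1.6]
width: 0.0237
grasp_force: 25.0
```

```bash
python3 look.py pics/t4.png
```

```text
lever -171.48592217489806 0.15601498052133644 F [-5.5814 10.6688 -1.5599] y [0.6423 0.143 ] 48.890733661718315 ptr [0.6218 0.1931] 78.8031248817272
```

Both stops were reached and yellow is now at 49°, 30° short. Fourth and last stroke.

To row units: 0.0245 m is 0.49, 0.0167 m is 0.334.

Call:
jog_arm(moves=[[[0.17, 0.49, 0], [0, 0, 0], 0.015], [[0.072, 0.332, 0], [0, 0, 0], 0.015], [[0.018, 0.334, 0], [0, 0, 0], 0.015], [[-0.018, 0.334, 0], [0, 0, 0], 0.015], [[-0.052, 0.332, 0], [0, 0, 0], 0.015], [[-0.08, 0.24, 0], [0, 0, 0], 0.015], [[-0.05, 0.12, 0], [0, 0, 0], 0.015], [[-0.02, 0.06, 0], [0, 0, 0], 0.015], [[0, 0, 0], [0, 0, 0], 0.015], [[0, 0, 0], [0, 0, 0], 0.015]])

```text
time: 10.35
eef_pos: [0.4667, 0.1777, 0.1054]
eef_rot: [-3.129, -0.007, 2.928]
contact_force: [-12.7, -16.2, 8.6]
width: 0.0239
grasp_force: 25.0
```

Call:
jog_arm(moves=[[[0.13, -0.414, 0], [0, 0, 0], 0.015], [[0.062, -0.332, 0], [0, 0, 0], 0.015], [[0.024, -0.334, 0], [0, 0, 0], 0.015], [[-0.018, -0.334, 0], [0, 0, 0], 0.015], [[-0.052, -0.332, 0], [0, 0, 0], 0.015], [[-0.09, -0.26, 0], [0, 0, 0], 0.015], [[-0.06, -0.16, 0], [0, 0, 0], 0.015], [[-0.02, -0.06, 0], [0, 0, 0], 0.015], [[0, 0, 0], [0, 0, 0], 0.015], [[0, 0, 0], [0, 0, 0], 0.015]])

```text
time: 11.35
eef_pos: [0.4482, 0.0751, 0.106]
eef_rot: [3.139, -0.001, 2.925]
contact_force: [-5.1, 5.8, -1.2]
width: 0.0234
grasp_force: 25.0
```

```bash
python3 look.py pics/t5.png
```

```text
lever -171.56660770012715 0.1564719095483379 F [-5.1436  5.8064 -1.1802] y [0.6137 0.1573] 79.78549946727652 ptr [0.6219 0.1935] 78.81332497011945
```

View pics/t5.png

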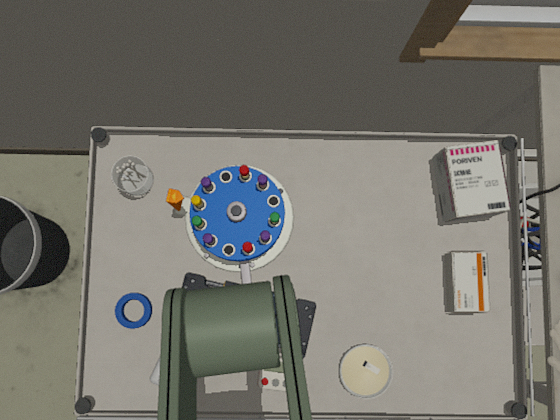

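The yellow cap at (196,202) stands at the orange pointer (174,198). I'll press a touch further to confirm the stop, ease off, then release and rise.

To row units: 0.0025 m is 0.05, -0.002 m is -0.04.

Call:
jog_arm(moves=[[[-0.01, -0.04, 0], [0, 0, 0], 0.015], [[0, 0, 0], [0, 0, 0], 0.015], [[0.01, 0.05, 0], [0, 0, 0], 0.015], [[0, 0, 0], [0, 0, 0], 0.015]])

```text
time: 11.8
eef_pos: [0.4482, 0.0751, 0.106]
eef_rot: [3.141, -0.0, 2.926]
contact_force: [-5.9, 3.4, 0.4]
width: 0.0237
grasp_force: 25.0
```

Call:
jog_arm(moves=[[[0, 0, 0], [0, 0, 0], 0.04], [[0, 0, 0], [0, 0, 0], 0.06], [[0, 0, 0], [0, 0, 0], 0.07], [[0, 0, 0], [0, 0, 0], 0.07], [[0, 0, 0], [0, 0, 0], 0.07], [[0, 0, 0], [0, 0, 0], 0.07], [[0, 0, 0], [0, 0, 0], 0.07]])

```text
time: 12.5
eef_pos: [0.4481, 0.0741, 0.106]
eef_rot: [3.141, 0.0, 2.925]
contact_force: [0.1, 0.6, 0.6]
width: 0.0696
grasp_force: 0.0
```

Call:
jog_arm(moves=[[[0, 0, -0.6], [0, 0, 0], 0.07], [[0, 0, -0.8], [0, 0, 0], 0.07], [[0, 0, -0.8], [0, 0, 0], 0.07], [[0, 0, 0], [0, 0, 0], 0.07], [[0, 0, 0], [0, 0, 0], 0.07], [[0, 0, 0], [0, 0, 0], 0.07]])

```text
time: 13.1
eef_pos: [0.447, 0.074, 0.2147]
eef_rot: [-3.141, -0.002, 2.925]
contact_force: [-0.5, 0.2, -0.4]
width: 0.0699
grasp_force: 0.0
```

```bash
python3 look.py pics/t6.png
```

Run:
```python
from h import *
w=arm.snapshot("scene");cv2.imwrite("pics/s6.png",cv2.resize(w[80:260,130:350],None,fx=3,fy=3))
```

```text
lever -171.24891471621322 0.15782010174820205 F [-0.5284  0.2385 -0.3954] y [0.6136 0.1574] 79.87511073746822 ptr [0.6218 0.1934] 78.83548037474449
```

View pics/s6.png

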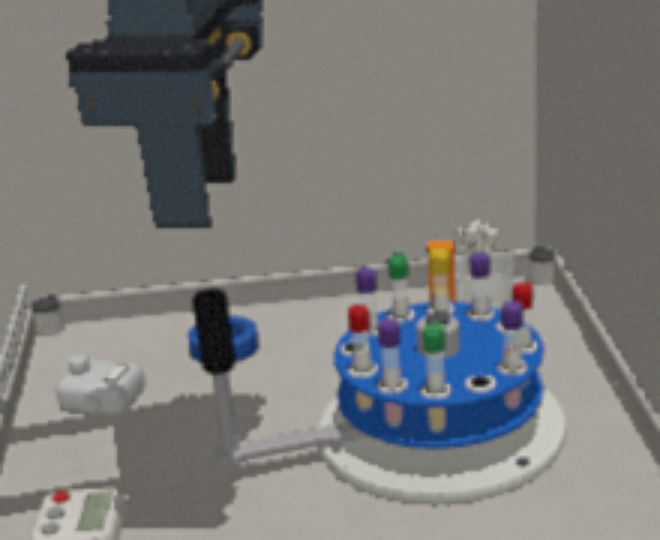

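The yellow cap, at (440,262) in this crop, stands in front of the orange pointer. The handle is free and the gripper is clear above it.

```bash
python3 -c "from bench import arm;print(arm.finish_job())"
```

```text
the job is handed in; nothing more can be done
None
```

Four full lever strokes brought the yellow-capped tube to the orange pointer (within about 1° by camera); I then let go of the handle, raised the gripper clear and handed the job in at about 13 s.

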